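# Load the bottle warmer and switch it on

## Robot

A 6-joint arm with a two-finger parallel gripper is mounted at the origin on a cart in front of the work surface, level with it; the furniture and walls round the work are solid. World frame = base frame: x ahead of the robot, y to its left, z up, the work surface at z = 0. Lengths are in m, angles in rad, forces in N, time in s.
With the tool pointing down it reaches from about 0.375 to 0.9 m from the base axis. Payload 3.1 kg.
Tool frame: the origin (TCP) lies between the finger pads; the fingertips stand 14 mm ahead of it and the grasp point (between the pads) lies 5 mm behind it; z points along the fingers, y is the direction in which the jaws open and shut (so a half turn about z gives the same grasp; the last joint's range is limited). The gripper opens to 87 mm and grips with 3 to 60 N. Pads are 19 mm wide; open, the fingers measure 117 mm over their backs; the gripper's body (75 mm by 190 mm) begins 51 mm behind the grasp point.
Start: joints at [1.115, 0.527, 1.433, -0, 1.181, -0.178], TCP at [0.171, 0.601, 0.237] pointing down, gripper open.
Joint ranges: [-3.08, 3.08], [-0.75, 2.2], [0.22, 2.44], [-1.43, 4.57], [0, 2.65], [-2.85, 2.85]. Speed limits (rad/s): [2.79, 2.79, 3.14, 3.14, 3.14, 3.14].

## Interface

Orientations are given as a 3x3 rotation matrix whose columns are the frame's x, y, z axes.
In Python, from station import ctrl, optics gives the robot as it stands. The module is installed in compiled form; this text tells all that it offers.
- The arm moves only by the tool servo_tool, never from a script. Its argument "deltas" is a list of rows, each an object of numbers: "x", "y", "z": the shift along the world's x, y, z in m; "twist": the turn about the world's z in rad; "grip": the closure, from 0 (fully open) to 1 (shut). In form: [{"x": .., "y": .., "z": .., "twist": .., "grip": ..}, ...]. A call has 1 to 8 rows; each row shifts and turns the commanded pose from where the row before left it; what a row does not reach is not made up. A row lasts 1/8 s, in which the tool goes at most 62.5 mm and 10.7 degrees, less where a joint would pass 70% of its speed; a pose out of reach is approached as far as the arm can. A call with a gripper value outside its range is refused whole. The fingers move at their own pace and stop on an object; "newtons" is the grip in N (left out, the last holds). Time passes only in rows, so rows that do not move let the fingers close. It gives the time, the measured TCP pose, the force and the opening at its end, in the units of the state.
- ctrl.observe(): the state, without advancing time (a new reading comes with each control period).
- optics.capture(name): name is "scene" or "side" or "wrist"; returns the picture (400x640x3 uint8, red, green, blue); there is no depth.
- optics.get_calibration(name): a dict with "vertical_fov" (degrees; the focal length in pixels is half the picture's height over the tangent of half this angle, whatever the lens; pixels are square), "cx", "cy" (the principal point, pixels), "R" (3x3) and "t" (3): a world point X has camera coordinates R X + t. Camera axes: x right, y down, z forward; pixel columns grow to the right and rows downward; lengths in m; the calibration is good to about 2 mm. A picture is of the moment at which its call begins: read the wrist's pose just before it. get_calibration takes no time and is no camera call; for the wrist camera it gives the pose at the moment of the call.
- ctrl.job_done(): hands the job in, once; it reports no verdict.
The state is a dict: "time_s": time; "q": joint angles; "qd": joint speeds; "joint_torque": joint torques, N m; "ee_pos": TCP position; "tcp_rot": TCP orientation; "ft_force": force on the tool from outside, world axes, zero at the start; "ft_torque": the same for the moment, N m; "gripper_width": finger opening in m.
Only numpy, scipy, OpenCV 4.12 (cv2) and the standard library are available. Lean on these libraries where they do the work, as an engineer would, in place of code of your own. Each camera call takes 0.05 s, during which the arm holds its last target.

## Task

Stand the brown bottle with the white cap upright in the round well of the bottle warmer, lowered gently until it sits fully home, and let go of it. Then switch the warmer on: with a gentle push of a fingertip flip the red rocker so that it snaps over, and keep it pressed on its stop with about 10 N for a second before you let go. Leave the grey rocker as it is and do not disturb the other bottles and the dish.

Things in the scene. Friction and masses are not known exactly. Their poses are not given: they have to be found in the camera images.
- calibrator: loose brown glass bottle with white screw cap, 44 mm in diameter up to 69 mm, cap 24 mm in diameter above, 78 mm tall, 70 to 120 g; origin at the centre of its underside, z up
- well_mouth (a point): centre of the mouth of the warmer's round well, level with the flat aluminium top face 60 mm above the worktop; the well is 48.5 mm in diameter with a 3 mm bevel and 32 mm deep, so a bottle fully home has its underside 32 mm below this point. Axes as the warmer's.
- warmer: fixed bottle warmer, 130 mm (x) by 220 mm (y) by 60 mm tall; origin at the centre of its underside, x to its back, y to its left. Left part: bored aluminium block (well centre 66 mm left of the origin). Right part: white control panel, top also 60 mm above the worktop, with a red and a grey rocker switch 58 mm apart, in either order
- red_switch: black bezel, 60 (x) by 40 mm, of the red switch, fixed; origin at its centre on the panel's top, x to the warmer's back. In it a 44 by 22 mm rocker tips about a y pivot over the origin; a rounded rib runs across each end, 19 mm from the pivot. Off: the back (+x) end is raised, its rib's top 23 to 40 mm above the panel; that height differs from start to start and is not measured
- grey_switch: the like switch with the grey rocker, also off; same axes and sizes, its own unmeasured height. To be left alone.
- red_rocker (a joint): angle of the red rocker: 0 off (back end raised), 0.22 centre, 0.44 on (back end down). Pushing straight down on the back rib takes about 6 N at first, then less and less; after some 5 mm it passes the centre, snaps over by itself and rests 8 mm below its start. There it stands on a stiff pad that gives about 8 N per mm. Over 20 N damages the switch
- grey_rocker (a joint): angle of the grey rocker, read alike; 0 off
- control_low: bystander: loose brown bottle with green cap, 36 mm diameter, 62 mm tall; origin at the centre of its underside
- control_high: bystander: loose brown bottle with red cap, 36 mm diameter, 62 mm tall; origin at the centre of its underside
- petri: bystander: loose covered petri dish, 62 mm diameter, 16 mm tall; origin at the centre of its underside. It lies right of the warmer, in front of the tall solid analyser that stands on the worktop's right rear (beyond x = 0.48 m, right of y = -0.28 m): keep the arm clear of that when swinging in
There are look-alikes about, which are no part of the job. Leave any turquoise look-alike of the calibrator alone.

How it is judged:
On the way, in this order (a step that is already met when the one before it is completed fails the run):
1. the white-capped bottle stands fully home in the well, released (horizontal distance between calibrator and well_mouth below 0.005 m and z of calibrator in the frame of well_mouth below -0.029 m and angle between calibrator's own z axis and vertical below 0.1 rad and contact force between calibrator and the fingers below 0.1 N and value of joint red_rocker below 0.15 rad), for 0.2 s.
2. the red rocker is snapped over to on (value of joint red_rocker above 0.38 rad), for 0.1 s.
3. the red rocker is kept pressed on its stop by the fingers with 5 to 16 N (value of joint red_rocker above 0.38 rad and contact force between red_switch and the fingers between 5 and 16 N), for 0.5 s.
At the end, for the whole second after the job is handed in: the white-capped bottle stands at rest in the well, its underside at least 29 mm below the mouth, within 5 mm of the well's axis and upright within 0.1 rad; the red rocker rests on (over 0.38 rad), the grey rocker off (under 0.1 rad) (horizontal distance between calibrator and well_mouth below 0.005 m and z of calibrator in the frame of well_mouth below -0.029 m and angle between calibrator's own z axis and vertical below 0.1 rad and linear speed of calibrator below 0.02 m/s and value of joint red_rocker above 0.38 rad and value of joint grey_rocker below 0.1 rad); the robot touches nothing.
It fails at once if the red switch is loaded with more than 20 N (contact force between red_switch and anything else above 20 N).
It fails at once if the grey rocker is pushed (0.1 rad or more) or its switch loaded with more than 5 N (value of joint grey_rocker above 0.1 rad or contact force between grey_switch and anything else above 5 N).
It fails at once if the bottle is dropped (moves faster than 0.4 m/s with nothing holding it) or rammed into the warmer (more than 80 N between them) ((linear speed of calibrator above 0.4 m/s and contact force between calibrator and the fingers below 0.1 N) or contact force between calibrator and warmer above 80 N).
It fails at once if the red rocker is switched on while the bottle is not in the well (value of joint red_rocker above 0.3 rad and z of calibrator in the frame of well_mouth above -0.025 m).
It fails at once if another bottle or the dish is shifted by more than 15 mm (distance of any of control_low, control_high, petri from where it was at the start of the episode above 0.015 m).
It also fails if it takes over 58 s, if anything falls off the work surface, if the arm or the gripper's body presses on something with over 40 N, if the wrist force passes 120 N, or if a joint passes its speed limit or range.

## Working session

There is one attempt and no reset: what is moved stays moved. The work goes in short steps, Python scripts to look and compute and a tool call to move; the robot and the scene stay as the last step left them, time stands still between calls to the robot, and variables do not carry over. Pictures are saved under pics/ and viewed, and the job is handed in when it is done.

Besides the shell and the picture viewer there is one more tool, called after "Call:" in YAML: its name, and indented under it one key for each argument. servo_tool: Moves the arm, as the interface text tells. Its arguments: {"type":"object","properties":{"deltas":{"type":"array"},"newtons":{"type":"number"}},"required":["deltas"]}

```bash
mkdir -p pics; cat > h.py <<'E'
import numpy as np,cv2
from station import ctrl,optics
def cal(n):
    c=optics.get_calibration(n); f=200/np.tan(np.radians(c['vertical_fov'])/2)
    return f,c['cx'],c['cy'],np.array(c['R']),np.array(c['t'])
def save(n,fn): 
    c=cal(n); im=optics.capture(n); cv2.imwrite('pics/'+fn+'.png',im[:,:,::-1]); np.savez('pics/'+fn+'.npz',f=c[0],cx=c[1],cy=c[2],R=c[3],t=c[4]); return im
def lc(fn):
    d=np.load('pics/'+fn+'.npz'); return float(d['f']),float(d['cx']),float(d['cy']),d['R'],d['t']
def ray(c,u,v):
    f,cx,cy,R,t=c; d=R.T@np.array([(u-cx)/f,(v-cy)/f,1]); return -R.T@t,d
def onz(c,u,v,z):
    o,d=ray(c,u,v); return o+d*(z-o[2])/d[2]
def proj(c,X):
    f,cx,cy,R,t=c; p=R@np.array(X)+t; return np.array([cx+f*p[0]/p[2],cy+f*p[1]/p[2]])
def tri(*a):
    A=np.zeros((3,3));b=np.zeros(3)
    for c,u,v in a:
        o,d=ray(c,u,v);d=d/np.linalg.norm(d);P=np.eye(3)-np.outer(d,d);A+=P;b+=P@o
    X=np.linalg.solve(A,b); return X,[proj(c,X)-[u,v] for c,u,v in a]
def crop(fn,x0,y0,x1,y1,k,out):
    im=cv2.imread('pics/'+fn+'.png')[y0:y1,x0:x1]; cv2.imwrite('pics/'+out+'.png',cv2.resize(im,None,fx=k,fy=k,interpolation=cv2.INTER_CUBIC))
E
python3 - <<'E'
from h import *
for n in ['scene','side','wrist']:
    save(n,n+'0'); c=cal(n); print(n,c[:3],(-c[3].T@c[4]).round(3),c[3].round(2).tolist())
s=ctrl.observe();print(s)
E
```

```text
scene (np.float64(443.58542214146956), 319.7725122795877, 201.34489276461514) [0.137 0.712 0.907] [[-0.89, -0.46, -0.01], [-0.33, 0.64, -0.69], [0.32, -0.61, -0.72]]
side (np.float64(411.8562310220226), 326.87498891817313, 193.9917394567468) [0.423 1.097 0.484] [[-1.0, -0.08, -0.0], [-0.02, 0.34, -0.94], [0.07, -0.94, -0.34]]
wrist (np.float64(312.84209423664004), 319.9867708531854, 200.32707709707657) [0.102 0.621 0.384] [[0.27, 0.96, -0.0], [0.93, -0.26, 0.26], [0.25, -0.07, -0.97]]
{'time_s': 0.15, 'q': array([ 1.11550478e+00,  5.28258891e-01,  1.43359793e+00, -4.84515777e-06,
        1.18140484e+00, -1.78485812e-01]), 'qd': array([-0.00027349, -0.00174441, -0.00458618, -0.00065278, -0.00141014,
        0.00152751]), 'joint_torque': array([ 3.70223179e-04, -4.40431559e+01, -1.76843029e+01,  6.32934482e-02,
        5.52292541e-02, -9.62859394e-05]), 'ee_pos': array([0.17052805, 0.60073008, 0.23579576]), 'tcp_rot': array([[-9.61933684e-01,  2.73282005e-01, -7.29880594e-04],
       [ 2.73282824e-01,  9.61932558e-01, -1.50096863e-03],
       [ 2.91908190e-04, -1.64329611e-03, -9.99998607e-01]]), 'ft_force': array([-0.84365417, -0.72197282,  0.2561556 ]), 'ft_torque': array([ 0.0371632 ,  0.00380962, -0.00982512]), 'gripper_width': 0.08693852965425045}
```

View pics/scene0.png

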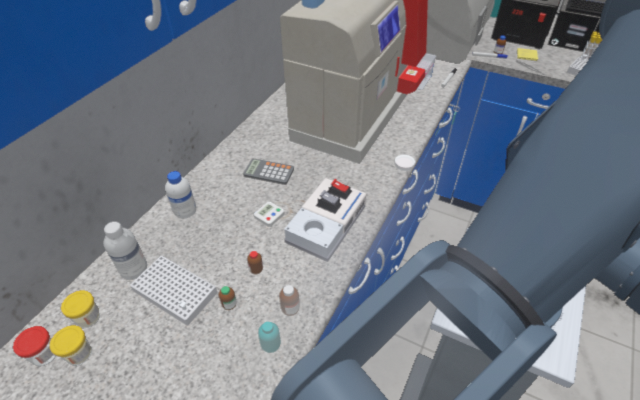

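View pics/side0.png

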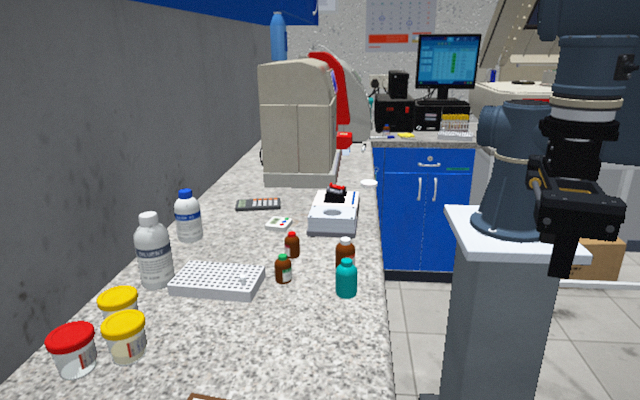

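View pics/wrist0.png

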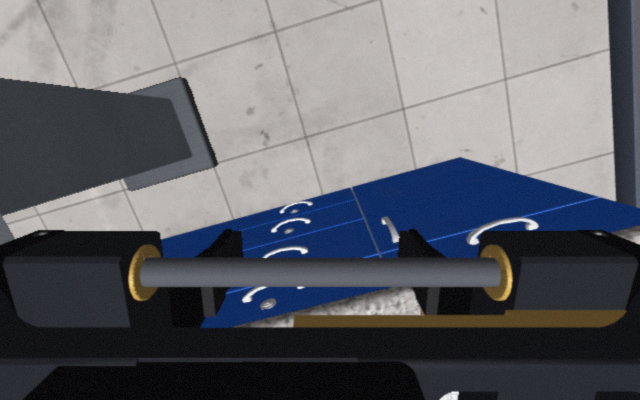

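The scene view shows the white-capped bottle at about (289,297), the turquoise look-alike at (268,335), the well at (314,226) and the red and black-bezelled rockers at (336,190). In the side view the bottle is at (345,252). I'll enlarge these areas.

```bash
python3 - <<'E'
from h import *
crop('scene0',210,165,410,365,4,'c1');crop('side0',250,170,400,310,5,'c2')
E
```

```text
(no output)
```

View pics/c1.png

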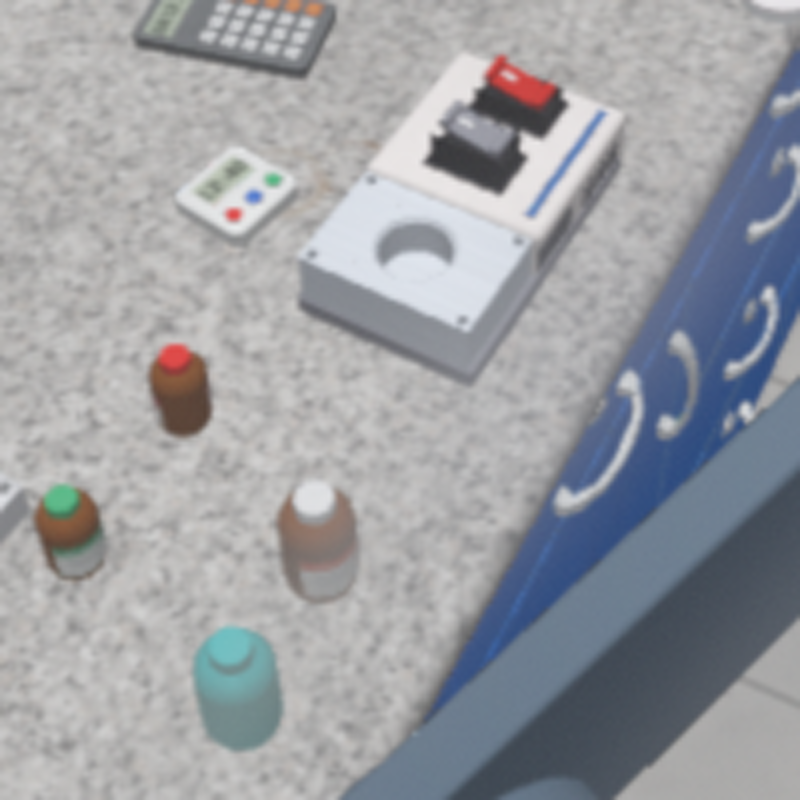

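View pics/c2.png

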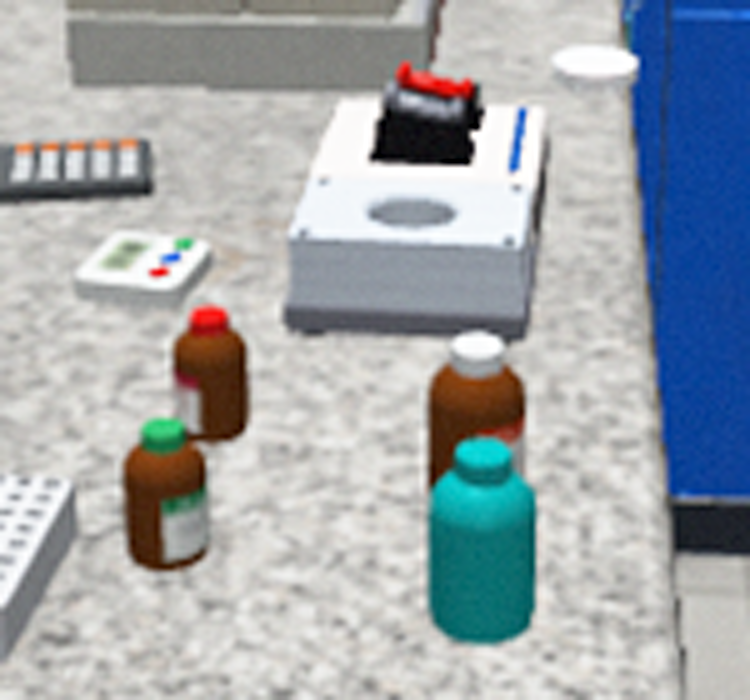

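```bash
python3 - <<'E'
from h import *
S=lc('scene0');D=lc('side0')
s=lambda x,y:(210+x/4-.4,165+y/4-.4); d=lambda x,y:(250+x/5-.4,170+y/5-.4)
def both(n,a,b,z):
    X,e=tri((S,*s(*a)),(D,*d(*b)))
    print(n,'tri',X.round(4),np.round(e,1).tolist(),'scene',onz(S,*s(*a),z).round(4),'side',onz(D,*d(*b),z).round(4))
both('cap',(315,492),(477,342),.078)
both('well',(415,250),(412,213),.06)
both('redcap',(174,354),(209,315),.062)
both('greencap',(62,496),(163,427),.062)
both('turq',(232,641),(483,450),.078)
both('scrBL',(312,254),(303,232),.06)
both('scrBR',(371,180),(323,181),.06)
both('scrFL',(462,321),(509,241),.06)
both('scrFR',(518,241),(515,187),.06)
print('petri',onz(S,405,160,.016),onz(D,369,183,.016))
for z in(.09,.1): print(z,'redrib ends',onz(S,*s(492,66),z).round(4),onz(S,*s(552,100),z).round(4))
E
```

```text
cap tri [0.45   0.2704 0.0781] [[0.4, 0.5], [-0.5, -0.3]] scene [0.4514 0.2698 0.078 ] side [0.4488 0.2717 0.078 ]
well tri [0.4915 0.0769 0.0582] [[0.3, 0.3], [-0.3, -0.2]] scene [0.4917 0.0778 0.06  ] side [0.4903 0.0824 0.06  ]
redcap tri [0.5795 0.2164 0.0614] [[0.4, 0.4], [-0.5, -0.3]] scene [0.5807 0.2163 0.062 ] side [0.5778 0.2193 0.062 ]
greencap tri [0.5811 0.3276 0.0613] [[0.3, 0.3], [-0.4, -0.2]] scene [0.5818 0.3276 0.062 ] side [0.5798 0.3299 0.062 ]
turq tri [0.4437 0.3665 0.0773] [[0.3, 0.4], [-0.4, -0.2]] scene [0.4444 0.3664 0.078 ] side [0.4428 0.3687 0.078 ]
scrBL tri [0.5466 0.1104 0.0599] [[0.3, 0.3], [-0.4, -0.2]] scene [0.5478 0.11   0.06  ] side [0.5454 0.112  0.06  ]
scrBR tri [0.5439 0.0386 0.0602] [[0.3, 0.3], [-0.4, -0.2]] scene [0.5454 0.0378 0.06  ] side [0.5427 0.0397 0.06  ]
scrFL tri [0.4387 0.1155 0.0602] [[0.3, 0.3], [-0.4, -0.2]] scene [0.4399 0.1149 0.06  ] side [0.4378 0.1164 0.06  ]
scrFR tri [0.4365 0.0427 0.0608] [[0.1, 0.1], [-0.2, -0.1]] scene [0.4373 0.0418 0.06  ] side [0.4361 0.0413 0.06  ]
petri [ 0.38663245 -0.3203722   0.016     ] [ 0.38376466 -0.30146568  0.016     ]
0.09 redrib ends [ 0.509 -0.066  0.09 ] [ 0.4596 -0.0547  0.09  ]
0.1 redrib ends [ 0.5045 -0.0565  0.1   ] [ 0.4557 -0.0453  0.1   ]
```

Bottle is at about (0.450, 0.270), well at (0.4915, 0.077), warmer yaw about -0.04 rad. Next I'll move above the bottle with the jaws along the warmer's x.

Call:
servo_tool:
  deltas:
    - {"x": 0.035, "y": -0.041, "twist": -0.166}
    - {"x": 0.035, "y": -0.041, "twist": -0.166}
    - {"x": 0.035, "y": -0.041, "twist": -0.166}
    - {"x": 0.035, "y": -0.041, "twist": -0.166}
    - {"x": 0.035, "y": -0.041, "twist": -0.166}
    - {"x": 0.035, "y": -0.041, "twist": -0.166}
    - {"x": 0.035, "y": -0.041, "twist": -0.166}
    - {"x": 0.035, "y": -0.041, "twist": -0.166}

```text
schema error: expected keys x, y, z, twist, grip
```

Call:
servo_tool:
  deltas:
    - {}
    - {}

```text
schema error: expected keys x, y, z, twist, grip
```

```bash
python3 - <<'E'
from h import *
save('wrist','w1');save('scene','s1')
s=ctrl.observe();print(s['time_s'],s['ee_pos'],s['tcp_rot'].round(3),s['q'].round(2),s['ft_force'])
E
```

```text
0.25 [0.17063575 0.60093338 0.23605145] [[-0.962  0.273 -0.   ]
 [ 0.273  0.962 -0.001]
 [ 0.    -0.001 -1.   ]] [ 1.12  0.53  1.43  0.    1.18 -0.18] [ 0.19042164 -0.08114541 -0.42422374]
```

View pics/w1.png

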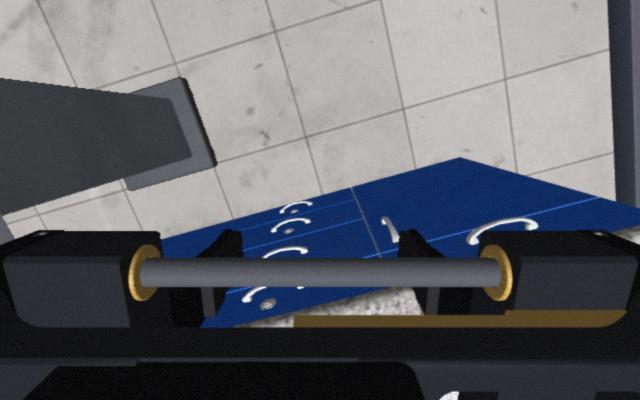

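View pics/s1.png

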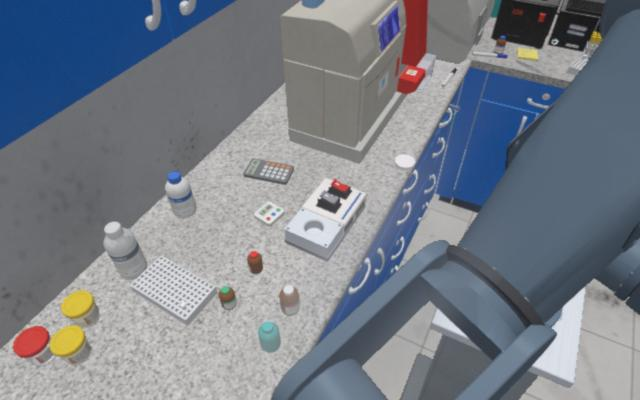

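The moves were refused because every row needs all five keys. The wrist picture shows the gripper from the start pose. I'll resend with full rows.

Call:
servo_tool:
  deltas:
    - {"x": 0.035, "y": -0.041, "z": 0, "twist": -0.166, "grip": 0}
    - {"x": 0.035, "y": -0.041, "z": 0, "twist": -0.166, "grip": 0}
    - {"x": 0.035, "y": -0.041, "z": 0, "twist": -0.166, "grip": 0}
    - {"x": 0.035, "y": -0.041, "z": 0, "twist": -0.166, "grip": 0}
    - {"x": 0.035, "y": -0.041, "z": 0, "twist": -0.166, "grip": 0}
    - {"x": 0.035, "y": -0.041, "z": 0, "twist": -0.166, "grip": 0}
    - {"x": 0.035, "y": -0.041, "z": 0, "twist": -0.166, "grip": 0}
    - {"x": 0, "y": 0, "z": 0, "twist": 0, "grip": 0}

```text
time_s: 1.25
ee_pos: [0.4186, 0.3117, 0.2367]
tcp_rot: [[-0.126, 0.992, 0.001], [0.992, 0.126, -0.0], [-0.0, 0.001, -1.0]]
ft_force: [-0.2, 0.7, -0.2]
gripper_width: 0.0871
```

```bash
python3 - <<'E'
from h import *
save('wrist','w1');save('scene','s1')
s=ctrl.observe();print(s['time_s'],s['ee_pos'],s['tcp_rot'].round(3),s['q'].round(2),s['ft_force'])
E
```

```text
1.35 [0.4158177  0.31380375 0.23645075] [[-0.131  0.991 -0.001]
 [ 0.991  0.131  0.   ]
 [ 0.    -0.001 -1.   ]] [0.43 0.39 1.69 0.   1.06 0.3 ] [-0.50456403  0.15131626 -0.11480269]
```

View pics/w1.png

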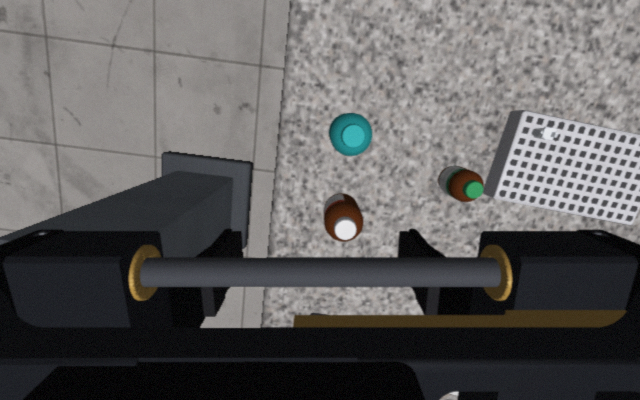

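View pics/s1.png

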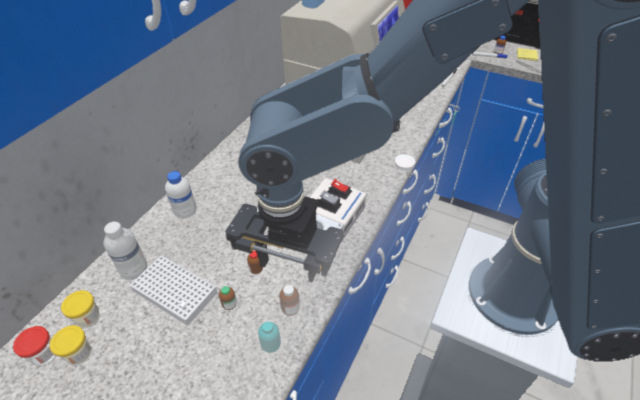

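The wrist view shows the white cap at (345,229) and the turquoise cap at (353,136). I'll check these against the fixed cameras.

```bash
python3 - <<'E'
from h import *
W=lc('w1'); print(onz(W,345,229,.078),onz(W,353,136,.078),onz(W,474,189,.062))
S=lc('scene0');D=lc('side0')
print(tri((W,345,229),(S,288.4,287.6),(D,345,238)))
E
```

```text
[0.44972181 0.27287682 0.078     ] [0.44347161 0.36776139 0.078     ] [0.58074789 0.3286885  0.062     ]
(array([0.44964103, 0.27215754, 0.07904177]), [array([-0.09849696,  0.98835346]), array([0.0986294 , 0.86982343]), array([-0.40020802, -0.35196593])])
```

Call:
servo_tool:
  deltas:
    - {"x": 0.017, "y": -0.021, "z": 0, "twist": -0.085, "grip": 0}
    - {"x": 0.017, "y": -0.021, "z": 0, "twist": -0.084, "grip": 0}
    - {"x": 0, "y": 0, "z": -0.04, "twist": 0, "grip": 0}
    - {"x": 0, "y": 0, "z": -0.04, "twist": 0, "grip": 0}
    - {"x": 0, "y": 0, "z": -0.02, "twist": 0, "grip": 0}
    - {"x": 0, "y": 0, "z": 0, "twist": 0, "grip": 0}
    - {"x": 0, "y": 0, "z": 0, "twist": 0, "grip": 0}

```text
time_s: 2.22
ee_pos: [0.4498, 0.2733, 0.1373]
tcp_rot: [[0.035, 0.999, 0.001], [0.999, -0.035, 0.001], [0.001, 0.001, -1.0]]
ft_force: [-0.4, -0.1, 0.5]
gripper_width: 0.0872
```

```bash
python3 - <<'E'
from h import *
save('side','d2');save('scene','s2')
s=ctrl.observe();print(s['time_s'],s['ee_pos'],s['tcp_rot'].round(3),s['q'].round(2),s['ft_force'])
crop('d2',280,140,440,300,4,'c3');crop('s2',210,200,350,340,4,'c4')
a=np.hstack([cv2.imread('pics/c3.png'),cv2.resize(cv2.imread('pics/c4.png'),(640,640))]);cv2.imwrite('pics/c5.png',cv2.resize(a,(800,400)))
E
```

```text
2.325 [0.45028597 0.27300538 0.13774537] [[ 0.036  0.999  0.002]
 [ 0.999 -0.036  0.001]
 [ 0.001  0.002 -1.   ]] [0.33 0.54 1.77 0.   0.83 0.37] [-0.03535934 -0.29037832 -0.76526263]
```

View pics/c5.png

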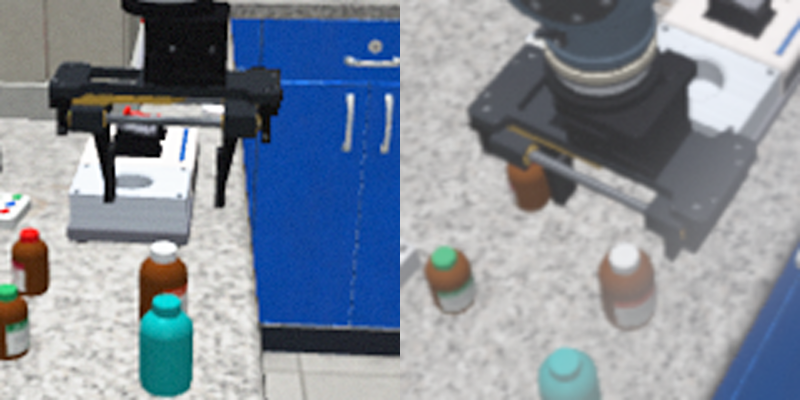

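The side view shows the open fingers straddling the bottle, centred on it and clear of it. Next I'll descend and grip.

Call:
servo_tool:
  deltas:
    - {"x": 0, "y": -0.001, "z": -0.02, "twist": 0, "grip": 0}
    - {"x": 0, "y": 0, "z": -0.025, "twist": 0, "grip": 0}
    - {"x": 0, "y": 0, "z": -0.025, "twist": 0, "grip": 0}
    - {"x": 0, "y": 0, "z": -0.0175, "twist": 0, "grip": 0}
    - {"x": 0, "y": 0, "z": 0, "twist": 0, "grip": 0}
    - {"x": 0, "y": 0, "z": 0, "twist": 0, "grip": 0.35}
    - {"x": 0, "y": 0, "z": 0, "twist": 0, "grip": 0.6}
    - {"x": 0, "y": 0, "z": 0, "twist": 0, "grip": 0.6}
  newtons: 15

```text
time_s: 3.32
ee_pos: [0.4502, 0.2714, 0.0498]
tcp_rot: [[0.037, 0.999, 0.001], [0.999, -0.037, 0.001], [0.001, 0.001, -1.0]]
ft_force: [-0.3, -0.7, 0.8]
gripper_width: 0.0648
```

Call:
servo_tool:
  deltas:
    - {"x": 0, "y": 0, "z": 0, "twist": 0, "grip": 1}
    - {"x": 0, "y": 0, "z": 0, "twist": 0, "grip": 1}
    - {"x": 0, "y": 0, "z": 0, "twist": 0, "grip": 1}
  newtons: 15

```text
time_s: 3.7
ee_pos: [0.4498, 0.2712, 0.0491]
tcp_rot: [[0.037, 0.999, 0.0], [0.999, -0.037, 0.0], [0.0, 0.0, -1.0]]
ft_force: [-0.1, 0.6, 1.4]
gripper_width: 0.0433
```

Call:
servo_tool:
  deltas:
    - {"x": 0, "y": 0, "z": 0.005, "twist": 0, "grip": 1}
    - {"x": 0, "y": 0, "z": 0.02, "twist": 0, "grip": 1}
    - {"x": 0, "y": 0, "z": 0.025, "twist": 0, "grip": 1}
    - {"x": 0, "y": 0, "z": 0.03, "twist": 0, "grip": 1}
    - {"x": 0, "y": 0, "z": 0.03, "twist": 0, "grip": 1}
    - {"x": 0, "y": 0, "z": 0.01, "twist": 0, "grip": 1}
    - {"x": 0, "y": 0, "z": 0, "twist": 0, "grip": 1}

```text
time_s: 4.58
ee_pos: [0.4498, 0.2712, 0.1693]
tcp_rot: [[0.037, 0.999, 0.001], [0.999, -0.037, 0.0], [0.0, 0.001, -1.0]]
ft_force: [1.0, -0.4, -1.6]
gripper_width: 0.0437
```

```bash
python3 - <<'E'
from h import *
save('side','d3');save('scene','s3');save('wrist','w3')
s=ctrl.observe();print(s['time_s'],s['ee_pos'],s['tcp_rot'].round(3),s['q'].round(2),s['ft_force'],s['gripper_width'])
crop('d3',280,120,440,280,4,'c3');crop('s3',200,180,360,340,4,'c4')
a=np.hstack([cv2.imread('pics/c3.png'),cv2.imread('pics/c4.png')]);cv2.imwrite('pics/c6.png',cv2.resize(a,(800,400)))
E
```

```text
4.725 [0.44887028 0.27083926 0.16783056] [[ 0.037  0.999 -0.003]
 [ 0.999 -0.037 -0.001]
 [-0.001 -0.003 -1.   ]] [ 0.33  0.49  1.75 -0.    0.9   0.37] [-0.3129509  -0.36203244 -1.20822638] 0.04366006059111616
```

View pics/c6.png

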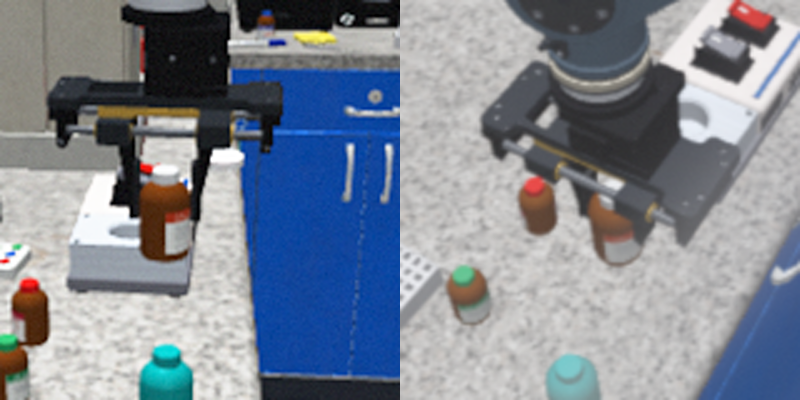

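View pics/w3.png

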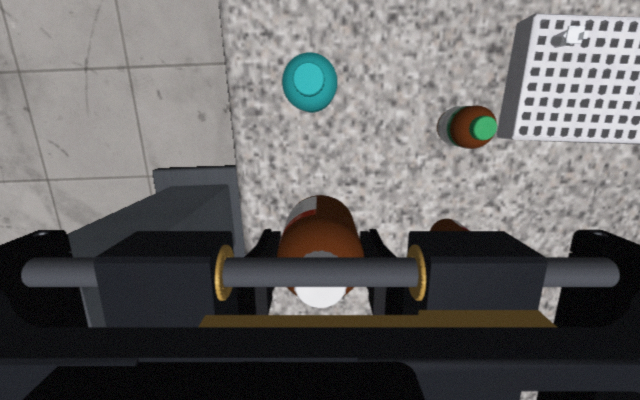

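The bottle is held upright between the pads. Next I'll move over the well, staying high.

Call:
servo_tool:
  deltas:
    - {"x": 0.005, "y": -0.02, "z": 0, "twist": 0, "grip": 1}
    - {"x": 0.008, "y": -0.04, "z": 0, "twist": 0, "grip": 1}
    - {"x": 0.009, "y": -0.045, "z": 0, "twist": 0, "grip": 1}
    - {"x": 0.009, "y": -0.045, "z": 0, "twist": 0, "grip": 1}
    - {"x": 0.007, "y": -0.03, "z": -0.015, "twist": 0, "grip": 1}
    - {"x": 0.004, "y": -0.0145, "z": -0.015, "twist": 0, "grip": 1}
    - {"x": 0, "y": 0, "z": -0.012, "twist": 0, "grip": 1}
    - {"x": 0, "y": 0, "z": 0, "twist": 0, "grip": 1}

```text
time_s: 5.72
ee_pos: [0.4903, 0.0777, 0.1256]
tcp_rot: [[0.036, 0.999, -0.004], [0.999, -0.036, 0.001], [0.001, -0.004, -1.0]]
ft_force: [0.3, 1.2, 0.3]
gripper_width: 0.0436
```

Call:
servo_tool:
  deltas:
    - {"x": 0, "y": 0, "z": 0, "twist": 0, "grip": 1}
    - {"x": 0, "y": 0, "z": 0, "twist": 0, "grip": 1}

```text
time_s: 5.98
ee_pos: [0.4919, 0.0775, 0.1275]
tcp_rot: [[0.036, 0.999, 0.001], [0.999, -0.036, 0.0], [0.0, 0.001, -1.0]]
ft_force: [-1.1, 1.3, -1.5]
gripper_width: 0.0435
```

```bash
python3 - <<'E'
from h import *
save('side','d4');save('scene','s4');save('wrist','w4')
s=ctrl.observe();print(s['time_s'],s['ee_pos'],s['tcp_rot'].round(3),s['ft_force'],s['gripper_width'])
crop('d4',270,130,400,260,6,'c3');crop('s4',250,140,380,270,6,'c4')
E
```

```text
6.125 [0.49195499 0.07707582 0.12750793] [[ 0.036  0.999  0.001]
 [ 0.999 -0.036 -0.   ]
 [-0.     0.001 -1.   ]] [-0.35697751  0.0672638  -1.48665445] 0.04323132360291489
```

View pics/c3.png

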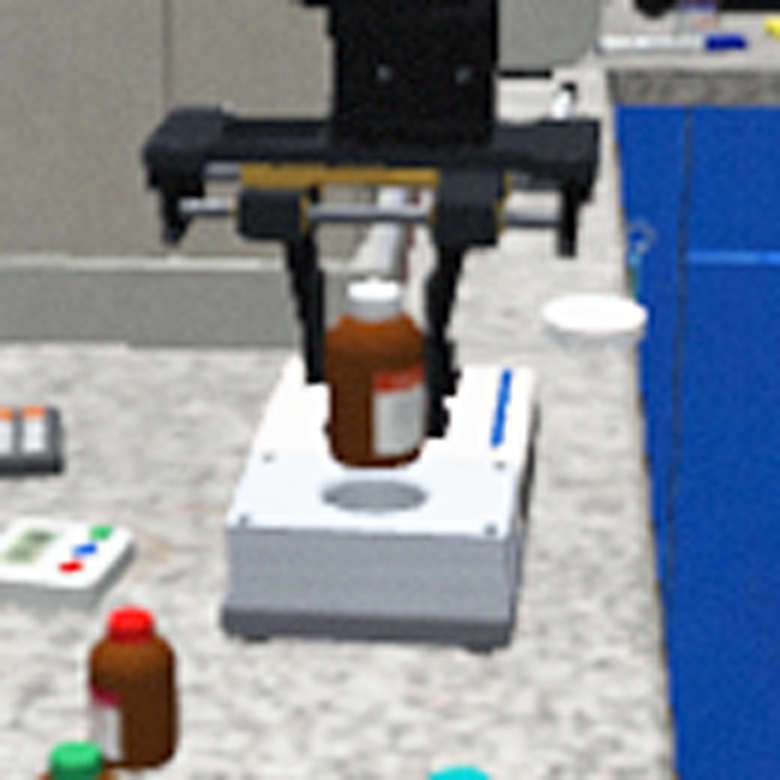

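View pics/c4.png

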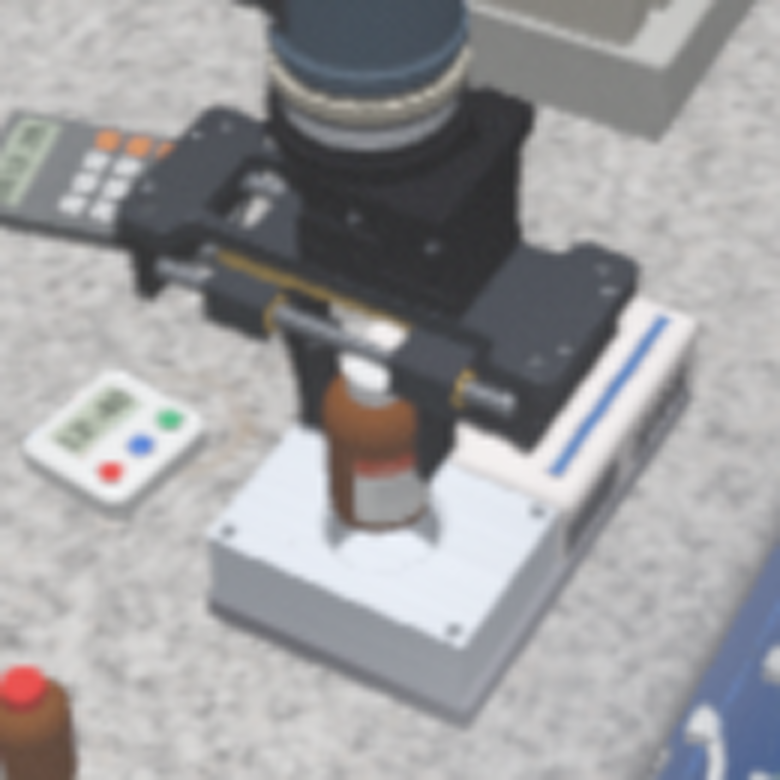

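View pics/w4.png

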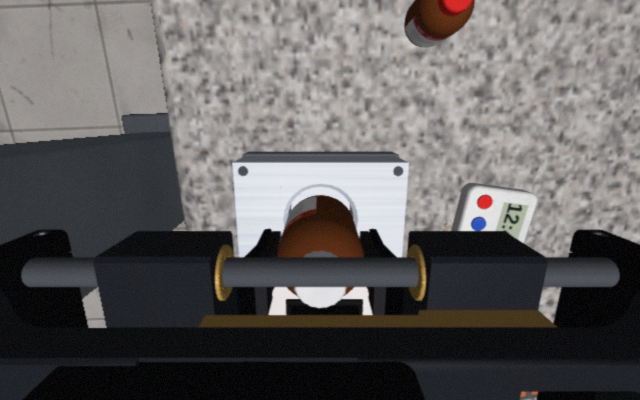

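```bash
python3 - <<'E'
from h import *
D=lc('d4');S=lc('s4');W=lc('w4')
def ov(c,fn,x0,y0,out,B,Wl):
    im=cv2.imread('pics/'+fn+'.png'); k=6
    th=np.linspace(0,2*np.pi,73)
    def circ(C,r,z,col):
        p=np.array([(proj(c,[C[0]+r*np.cos(a),C[1]+r*np.sin(a),z])-[x0,y0]+.5)*k for a in th]); cv2.polylines(im,[np.round(p).astype(int)],True,col,1)
    circ(Wl,.02425,.057,(0,0,255));circ(Wl,.02725,.06,(0,255,0))
    zb=.1275-.0495
    circ(B,.022,zb,(255,255,0));circ(B,.012,zb+.078,(255,0,255));circ(B,.022,zb+.05,(255,255,0))
    for sx in(-.054,.054):
        for sy in(-.0362,.0362):
            yaw=-.038;q=np.array(Wl)+[sx*np.cos(yaw)-sy*np.sin(yaw),sx*np.sin(yaw)+sy*np.cos(yaw)]
            circ(q,.003,.06,(0,0,255))
    cv2.imwrite('pics/'+out+'.png',im)
B=(.492,.0778);Wl=(.4914,.0769)
ov(D,'c3',270,130,'o3',B,Wl);ov(S,'c4',250,140,'o4',B,Wl)
# wrist
cv2.imwrite('pics/wc.png',cv2.resize(cv2.imread('pics/w4.png')[140:300,220:420],None,fx=4,fy=4))
im=cv2.resize(cv2.imread('pics/w4.png')[140:270,255:385],None,fx=6,fy=6,interpolation=2);cv2.imwrite('pics/c9.png',im)
ov(W,'c9',255,140,'o9',B,Wl)
E
```

```text
(no output)
```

View pics/o3.png

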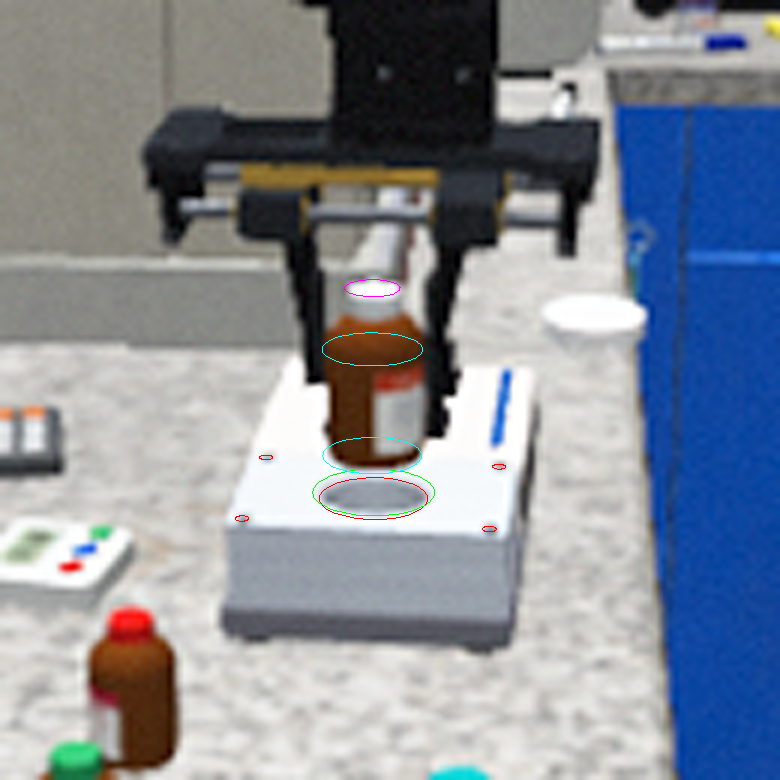

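View pics/o4.png

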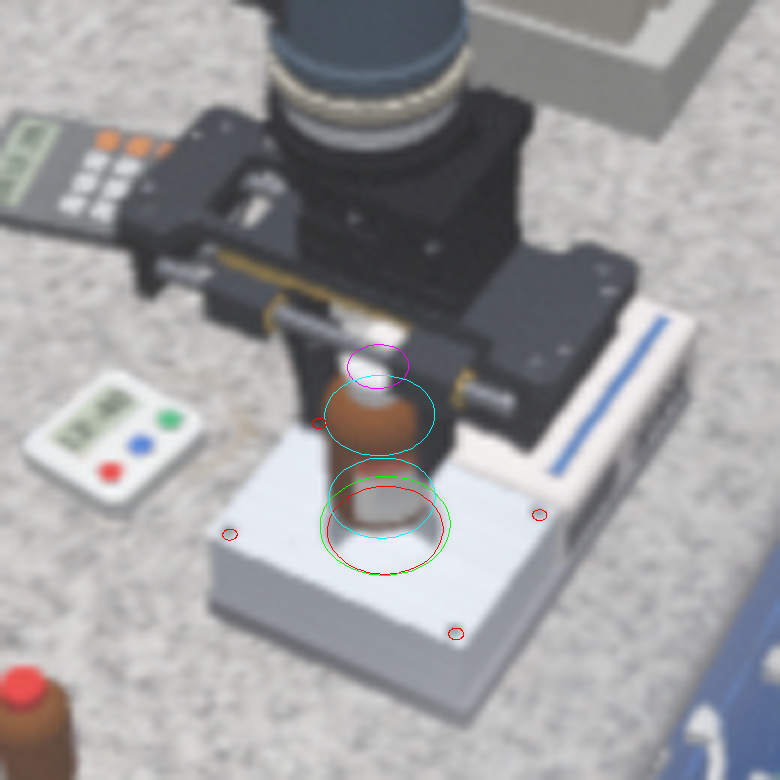

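View pics/o9.png

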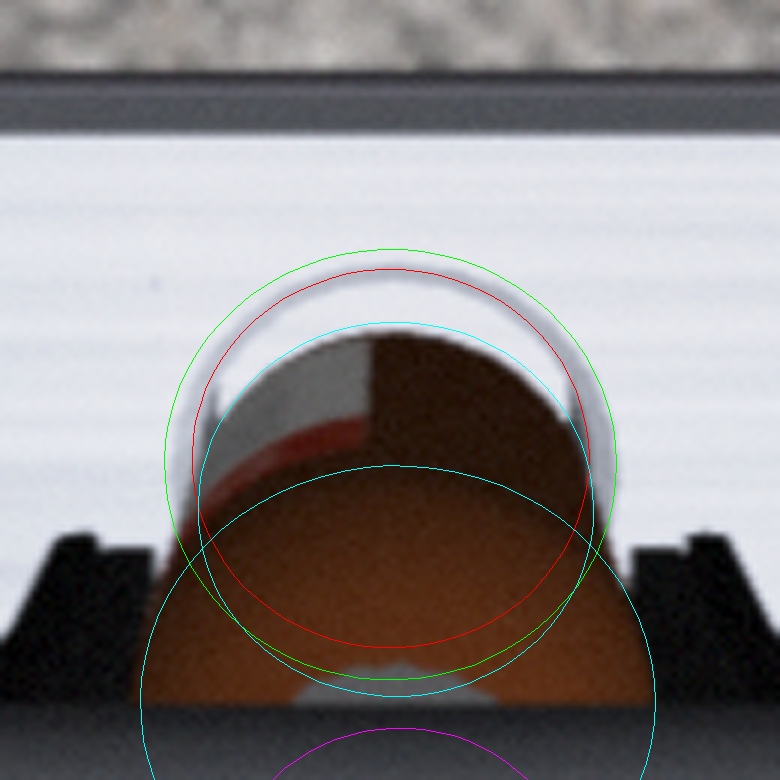

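```bash
python3 - <<'E'
import cv2
im=cv2.imread('pics/w4.png')[175:255,270:370]; im=cv2.resize(im,None,fx=8,fy=7.5,interpolation=2) if 0 else cv2.resize(im,None,fx=7,fy=7,interpolation=2)
for i in range(0,100,10): cv2.putText(im,str(270+i),(i*7,10),0,.35,(0,0,255),1); cv2.line(im,(i*7+3,12),(i*7+3,18),(0,0,255),1)
for i in range(0,80,10): cv2.putText(im,str(175+i),(0,i*7+7),0,.35,(0,0,255),1)
cv2.imwrite('pics/c10.png',im)
E
```

```text
(no output)
```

View pics/c10.png

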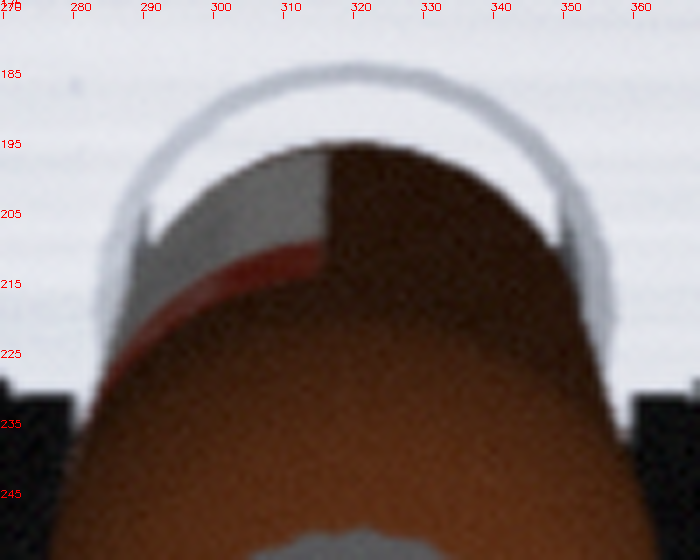

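```bash
python3 - <<'E'
from h import *
from scipy.optimize import least_squares as L
W=lc('w4')
def fit(P,z,r):
    X=np.array([onz(W,270+(x)/7-.4,175+y/7-.4,z)[:2] for x,y in P])
    a=L(lambda p:np.hypot(*(X-p[:2]).T)-r,[.49,.077]);b=L(lambda p:np.hypot(*(X-p[:2]).T)-p[2],[.49,.077,r])
    print(a.x.round(4),(a.fun*1e3).round(1),b.x.round(4))
fit([(98,290),(615,305),(355,62),(160,155),(545,140),(250,83),(455,80)],.06,.02725)
fit([(370,142),(225,180),(150,245),(500,185),(560,240)],.078,.022)
E
```

```text
[0.4921 0.075 ] [-0.3 -0.5  0.2 -0.5 -0.1  0.2  0.1] [0.4921 0.0756 0.0267]
[0.4921 0.077 ] [-0.4 -0.2  0.7 -0.1  0.6] [0.492  0.0745 0.024 ]
```

Wrist fit gives x aligned to within 0.5 mm and the bottle about 1–2 mm left of the well axis. I'll shift 1 mm right and lower slowly.

Call:
servo_tool:
  deltas:
    - {"x": 0, "y": -0.001, "z": -0.006, "twist": 0, "grip": 1}
    - {"x": 0, "y": 0, "z": -0.006, "twist": 0, "grip": 1}
    - {"x": 0, "y": 0, "z": -0.004, "twist": 0, "grip": 1}
    - {"x": 0, "y": 0, "z": -0.002, "twist": 0, "grip": 1}
    - {"x": 0, "y": 0, "z": -0.002, "twist": 0, "grip": 1}
    - {"x": 0, "y": 0, "z": -0.001, "twist": 0, "grip": 1}
    - {"x": 0, "y": 0, "z": 0, "twist": 0, "grip": 1}

```text
time_s: 7.0
ee_pos: [0.4918, 0.0757, 0.106]
tcp_rot: [[0.037, 0.999, -0.0], [0.999, -0.037, -0.0], [-0.0, -0.0, -1.0]]
ft_force: [-0.2, 0.4, -0.9]
gripper_width: 0.0435
```

```bash
python3 - <<'E'
from h import *
save('wrist','w5')
s=ctrl.observe();print(s['time_s'],s['ee_pos'],s['ft_force'],s['gripper_width'])
crop('w5',270,175,370,255,7,'c11')
E
```

```text
7.05 [0.49181405 0.07571736 0.10609631] [-0.78560861  0.59495622 -1.23301369] 0.04388220492427952
```

View pics/c11.png

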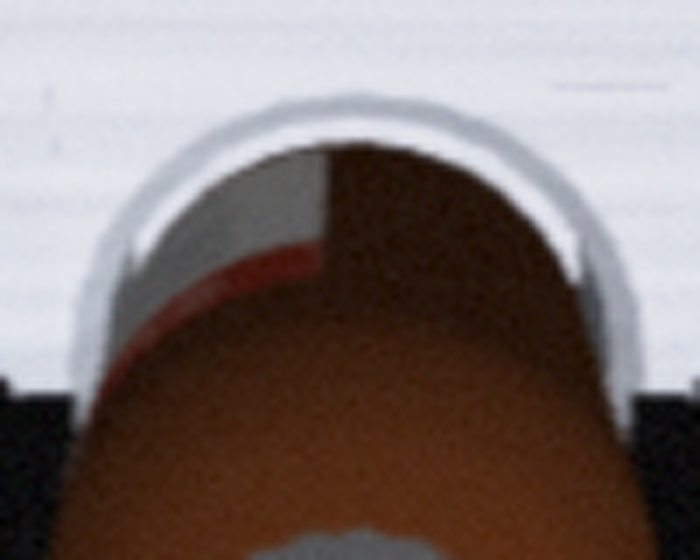

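The bottle's rim is inside the bevel, with a gap of about 2.3 mm at the back side (nominal 2.25 mm) and no side force. I'll continue lowering.

Call:
servo_tool:
  deltas:
    - {"x": 0, "y": 0, "z": -0.003, "twist": 0, "grip": 1}
    - {"x": 0, "y": 0, "z": -0.003, "twist": 0, "grip": 1}
    - {"x": 0, "y": 0, "z": -0.003, "twist": 0, "grip": 1}
    - {"x": 0, "y": 0, "z": -0.003, "twist": 0, "grip": 1}

```text
time_s: 7.55
ee_pos: [0.4917, 0.0757, 0.0938]
tcp_rot: [[0.037, 0.999, -0.0], [0.999, -0.037, 0.0], [0.0, -0.0, -1.0]]
ft_force: [-0.1, -0.2, -1.2]
gripper_width: 0.0434
```

Call:
servo_tool:
  deltas:
    - {"x": 0, "y": 0, "z": -0.004, "twist": 0, "grip": 1}
    - {"x": 0, "y": 0, "z": -0.004, "twist": 0, "grip": 1}
    - {"x": 0, "y": 0, "z": -0.003, "twist": 0, "grip": 1}
    - {"x": 0, "y": 0, "z": -0.002, "twist": 0, "grip": 1}

```text
time_s: 8.05
ee_pos: [0.4917, 0.0757, 0.0808]
tcp_rot: [[0.037, 0.999, -0.0], [0.999, -0.037, 0.0], [0.0, -0.0, -1.0]]
ft_force: [0.8, 0.3, -1.0]
gripper_width: 0.0433
```

Next, small steps until the bottle touches the bottom.

Call:
servo_tool:
  deltas:
    - {"x": 0, "y": 0, "z": -0.001, "twist": 0, "grip": 1}
    - {"x": 0, "y": 0, "z": -0.001, "twist": 0, "grip": 1}
    - {"x": 0, "y": 0, "z": -0.001, "twist": 0, "grip": 1}

```text
time_s: 8.43
ee_pos: [0.4918, 0.0757, 0.0781]
tcp_rot: [[0.037, 0.999, 0.0], [0.999, -0.037, -0.0], [-0.0, 0.0, -1.0]]
ft_force: [-0.3, 0.1, -0.9]
gripper_width: 0.0438
```

Call:
servo_tool:
  deltas:
    - {"x": 0, "y": 0, "z": -0.0005, "twist": 0, "grip": 1}
    - {"x": 0, "y": 0, "z": 0, "twist": 0, "grip": 1}

```text
time_s: 8.68
ee_pos: [0.4917, 0.0757, 0.0776]
tcp_rot: [[0.037, 0.999, -0.0], [0.999, -0.037, 0.0], [-0.0, -0.0, -1.0]]
ft_force: [-0.5, 0.2, -0.6]
gripper_width: 0.0432
```

Call:
servo_tool:
  deltas:
    - {"x": 0, "y": 0, "z": -0.0006, "twist": 0, "grip": 1}
    - {"x": 0, "y": 0, "z": -0.0004, "twist": 0, "grip": 1}
    - {"x": 0, "y": 0, "z": 0, "twist": 0, "grip": 1}

```text
time_s: 9.05
ee_pos: [0.4919, 0.0757, 0.0772]
tcp_rot: [[0.037, 0.999, 0.001], [0.999, -0.037, -0.0], [-0.0, 0.001, -1.0]]
ft_force: [-0.5, 0.6, 4.7]
gripper_width: 0.0434
```

Call:
servo_tool:
  deltas:
    - {"x": 0, "y": 0, "z": -0.0004, "twist": 0, "grip": 1}
    - {"x": 0, "y": 0, "z": 0, "twist": 0, "grip": 1}

```text
time_s: 9.3
ee_pos: [0.4919, 0.0757, 0.0771]
tcp_rot: [[0.037, 0.999, 0.001], [0.999, -0.037, -0.0], [-0.0, 0.001, -1.0]]
ft_force: [-2.0, 0.4, 7.6]
gripper_width: 0.0434
```

Contact came with the base at about 0.028, which is the well floor. I'll release gently.

Call:
servo_tool:
  deltas:
    - {"x": 0, "y": 0, "z": 0.0006, "twist": 0, "grip": 1}
    - {"x": 0, "y": 0, "z": 0, "twist": 0, "grip": 0.4}
    - {"x": 0, "y": 0, "z": 0, "twist": 0, "grip": 0.3}
    - {"x": 0, "y": 0, "z": 0, "twist": 0, "grip": 0.2}
    - {"x": 0, "y": 0, "z": 0, "twist": 0, "grip": 0.1}
    - {"x": 0, "y": 0, "z": 0, "twist": 0, "grip": 0.1}
  newtons: 10

```text
time_s: 10.05
ee_pos: [0.4917, 0.0757, 0.0767]
tcp_rot: [[0.037, 0.999, -0.0], [0.999, -0.037, 0.0], [0.0, -0.0, -1.0]]
ft_force: [0.7, -1.1, -0.4]
gripper_width: 0.0762
```

Call:
servo_tool:
  deltas:
    - {"x": 0, "y": 0, "z": 0.015, "twist": 0, "grip": 0.1}
    - {"x": 0, "y": 0, "z": 0.03, "twist": 0, "grip": 0.1}
    - {"x": 0, "y": 0, "z": 0.045, "twist": 0, "grip": 0.1}
    - {"x": 0, "y": 0, "z": 0.05, "twist": 0, "grip": 0.3}
    - {"x": 0, "y": 0, "z": 0.03, "twist": 0, "grip": 0.6}
    - {"x": 0, "y": 0, "z": 0.0, "twist": 0, "grip": 1}
    - {"x": 0, "y": 0, "z": 0, "twist": 0, "grip": 1}

```text
time_s: 10.92
ee_pos: [0.4909, 0.0758, 0.2466]
tcp_rot: [[0.037, 0.999, -0.001], [0.999, -0.037, 0.0], [0.0, -0.001, -1.0]]
ft_force: [-0.2, -0.5, -0.4]
gripper_width: 0.0463
```

```bash
python3 - <<'E'
from h import *
save('wrist','w6');save('side','d6');save('scene','s6')
s=ctrl.observe();print(s['time_s'],s['ee_pos'],s['ft_force'],s['gripper_width'])
crop('s6',250,140,380,270,6,'c12');crop('d6',270,130,400,260,6,'c13')
E
```

```text
11.075 [0.49076125 0.07573417 0.24547298] [ 0.16274775 -0.39840697 -0.25622882] 0.0346632695657233
```

View pics/w6.png

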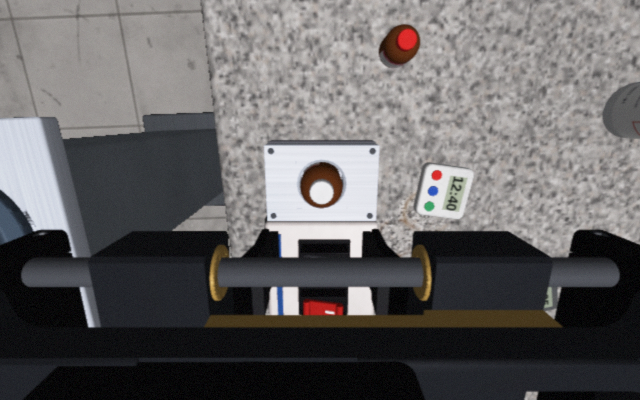

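View pics/c12.png

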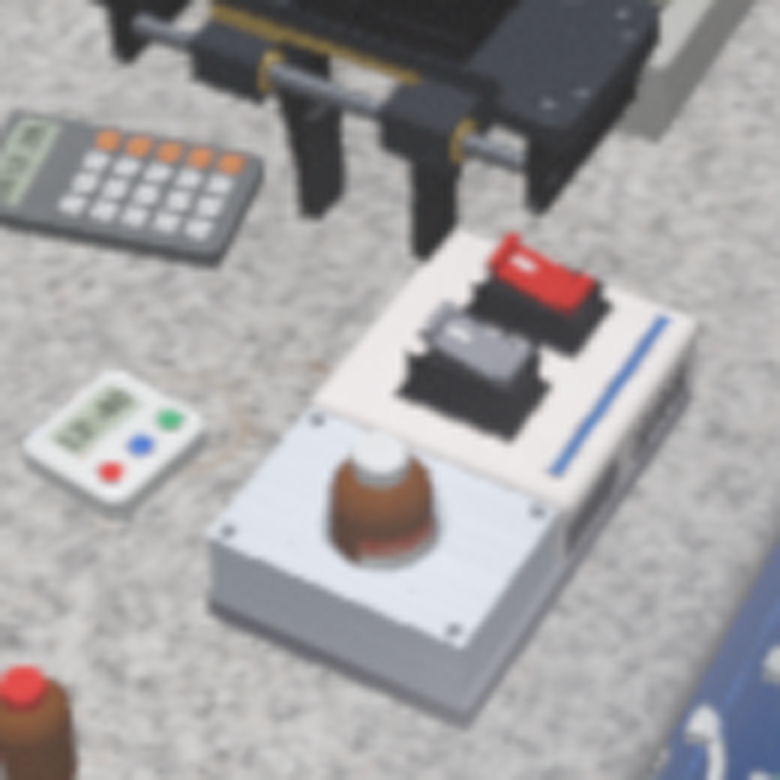

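View pics/c13.png

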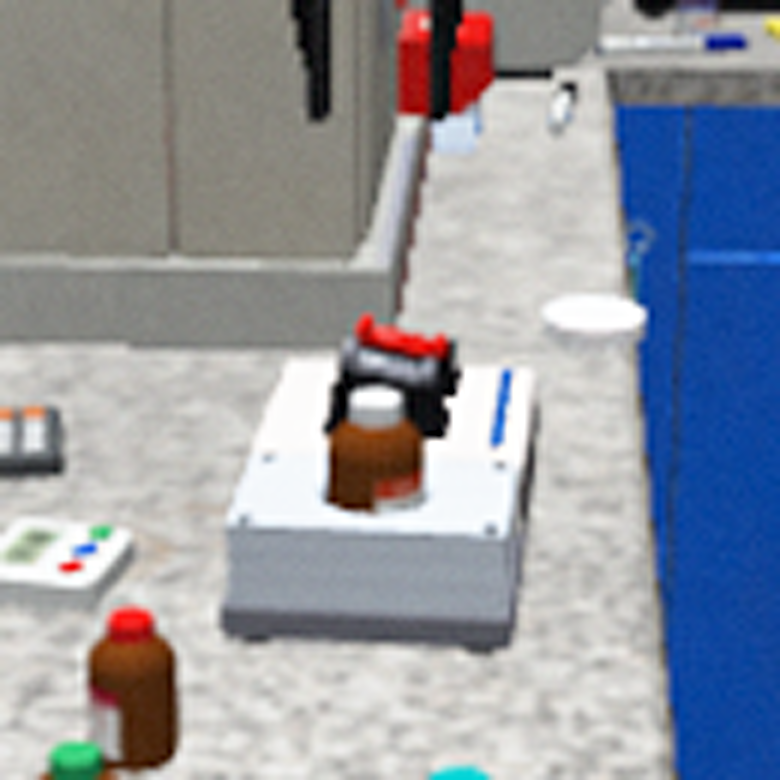

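The bottle stands upright in the well (scene crop about (382,500)), the rockers are untouched and the fingers are closing. Next I'll move over the red switch, staying high, to measure it.

Call:
servo_tool:
  deltas:
    - {"x": 0, "y": -0.03, "z": 0, "twist": 0, "grip": 1}
    - {"x": 0, "y": -0.05, "z": 0, "twist": 0, "grip": 1}
    - {"x": 0, "y": -0.05, "z": 0, "twist": 0, "grip": 1}
    - {"x": 0, "y": -0.02, "z": 0, "twist": 0, "grip": 1}
    - {"x": 0, "y": 0, "z": 0, "twist": 0, "grip": 1}
    - {"x": 0, "y": 0, "z": 0, "twist": 0, "grip": 1}

```text
time_s: 11.82
ee_pos: [0.4912, -0.0734, 0.246]
tcp_rot: [[0.037, 0.999, -0.002], [0.999, -0.037, 0.001], [0.001, -0.002, -1.0]]
ft_force: [0.4, 0.5, -0.1]
gripper_width: 0.0002
```

```bash
python3 - <<'E'
from h import *
save('wrist','w7');save('scene','s7')
s=ctrl.observe();print(s['time_s'],s['ee_pos'],s['ft_force'],s['gripper_width'])
crop('w7',260,120,380,240,6,'c14')
a=cv2.imread('pics/s6.png')[165:235,310:375];cv2.imwrite('pics/c15.png',cv2.resize(a,None,fx=8,fy=8,interpolation=2))
a=cv2.imread('pics/d6.png')[175:220,315:355];cv2.imwrite('pics/c16.png',cv2.resize(a,None,fx=12,fy=12,interpolation=2))
E
```

```text
11.925 [ 0.49141045 -0.07306444  0.24637465] [ 0.21421262 -0.27885286 -0.20485273] 0.0005004040143244345
```

View pics/w7.png

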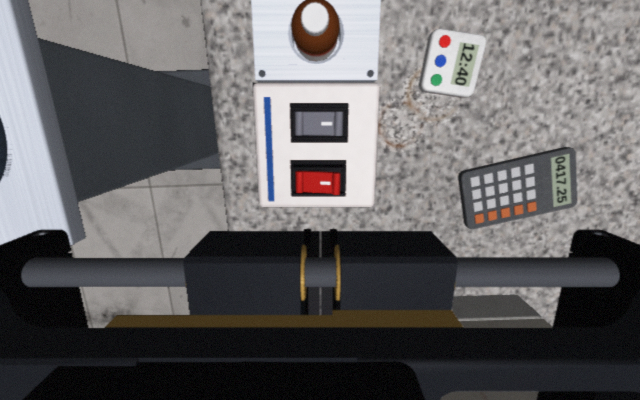

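View pics/c14.png

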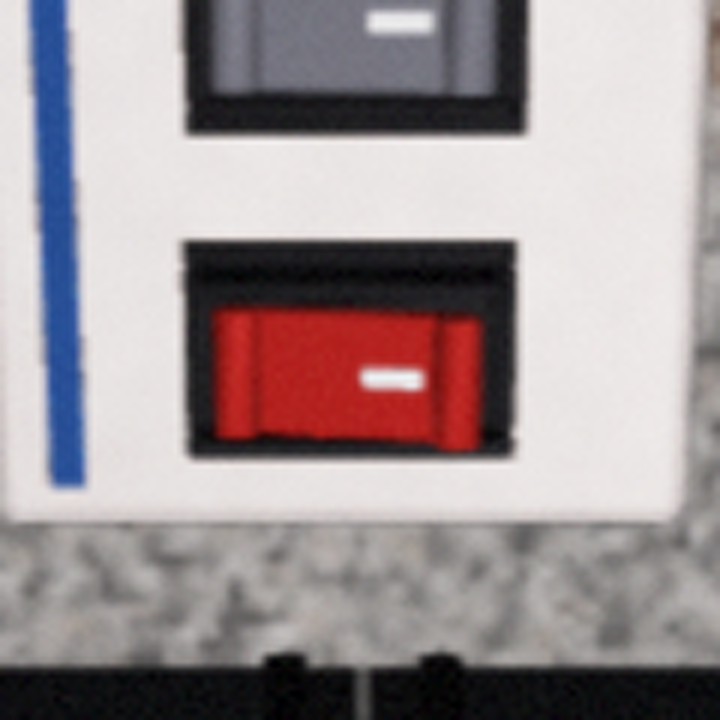

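View pics/c15.png

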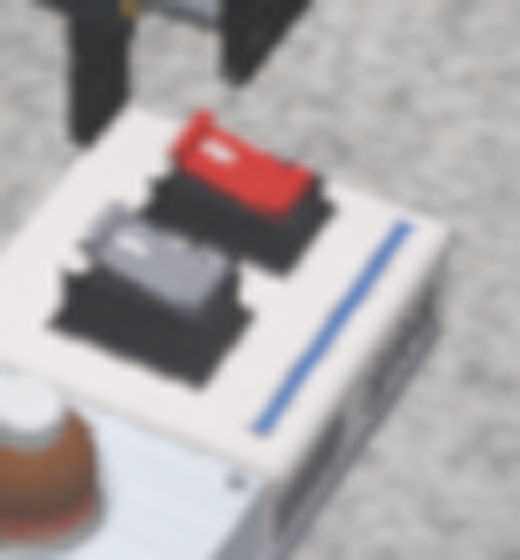

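View pics/c16.png

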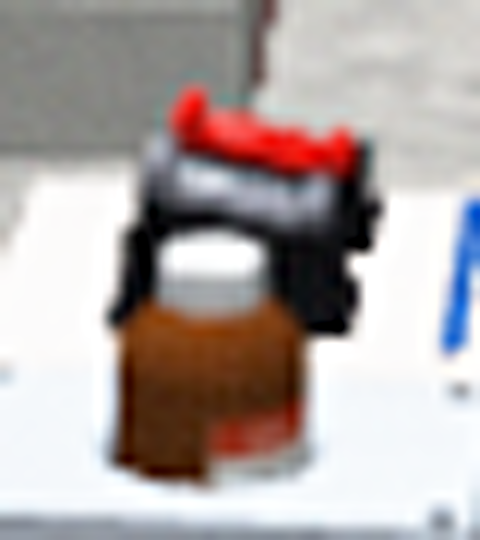

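```bash
python3 - <<'E'
from h import *
W=lc('w7');S=lc('s6');D=lc('d6')
print('cam',-W[3].T@W[4])
w=lambda x,y:(260+x/6-.4,120+y/6-.4)
X,e=tri((W,*w(461,383)),(S,310+194/8-.4,165+135/8-.4),(D,330.4,182.7));print('rib',X,np.round(e,1))
X,e=tri((W,*w(461,383)),(S,310+194/8-.4,165+135/8-.4));print('rib WS',X,np.round(e,1))
X,e=tri((W,*w(461,383)),(D,330.4,182.7));print('rib WD',X,np.round(e,1))
# front rib
X,e=tri((W,*w(236,374)),(S,310+297/8-.4,165+192/8-.4),(D,315+345/12-.4,175+132/12-.4));print('front',X,np.round(e,1))
for z in (.06,.09): print(z,[onz(W,*w(*p),z)[:2].round(4).tolist() for p in [(187,242),(515,242),(515,455),(190,455)]])
# cap of bottle
print('cap',onz(W,315.5,17,.106),onz(S,310+25/8-.4,165+388/8-.4,.106))
# expected from warmer frame
well=np.array([.492,.076]);y=-.037;ex=np.array([np.cos(y),np.sin(y)]);ey=np.array([-np.sin(y),np.cos(y)])
print('warmer org',well-.066*ey,ex,ey)
E
```

```text
cam [ 0.493544   -0.00295017  0.39387174]
rib [ 0.5057506  -0.06636697  0.09191372] [[-1.5 -0.5]
 [-0.1 -0.6]
 [-0.2  0.4]]
rib WS [ 0.50688796 -0.06807492  0.08770411] [[-0.5  0.3]
 [-0.2  0. ]]
rib WD [ 0.50608087 -0.06675685  0.09292115] [[-1.1  0.1]
 [-0.4 -0. ]]
front [ 0.46743323 -0.06533701  0.08353608] [[-2.3 -0.3]
 [-0.2 -0.7]
 [-0.4  0.5]]
0.06 [[0.4605, -0.0463], [0.5188, -0.0484], [0.5182, -0.0875], [0.4586, -0.0853]]
0.09 [[0.4635, -0.0424], [0.5165, -0.0443], [0.516, -0.0799], [0.4618, -0.0779]]
cap [0.49258055 0.07653129 0.106     ] [0.49490754 0.07317764 0.106     ]
warmer org [0.48955856 0.01004517] [ 0.99931558 -0.03699156] [0.03699156 0.99931558]
```

```bash
python3 - <<'E'
from h import *
W=lc('w7');w=lambda x,y:(260+x/6-.4,120+y/6-.4)
for p in [(350,270),(350,242)]:
    o,d=ray(W,*w(*p)); 
    for yw in (-.0468,-.0478,-.055): s=(yw-o[1])/d[1]; print(p,yw,(o+s*d)[2])
for z in (.085,.09,.095): print(z,onz(W,*w(461,383),z),onz(W,*w(236,374),z-.008), onz(W,*w(440,450),z),onz(W,*w(440,315),z))
save('side','d7')
S=lc('s7');D=lc('d7')
for n,c in(('s7',S),('d7',D)):
    print([proj(c,[.4914+dx,-.073,z]).round(1).tolist() for dx in(-.015,.015) for z in(.232,.28)])
a=cv2.imread('pics/s7.png')[110:230,280:400];a=cv2.resize(a,(600,600),interpolation=2)
b=cv2.imread('pics/d7.png')[90:210,280:400];b=cv2.resize(b,(600,600),interpolation=2)
cv2.imwrite('pics/c17.png',a);cv2.imwrite('pics/c18.png',b)
E
```

```text
(350, 270) -0.0468 0.09751654847023589
(350, 270) -0.0478 0.09075813725623771
(350, 270) -0.055 0.042097576515450486
(350, 242) -0.0468 0.06413375175860353
(350, 242) -0.0478 0.05661404235416412
(350, 242) -0.055 0.0024721346422003077
0.085 [ 0.50748531 -0.06837963  0.085     ] [ 0.4692027 -0.0670707  0.077    ] [ 0.50365773 -0.07983291  0.085     ] [ 0.50426522 -0.05671453  0.085     ]
0.09 [ 0.50725963 -0.06732046  0.09      ] [ 0.46958678 -0.06605892  0.082     ] [ 0.50349401 -0.07858834  0.09      ] [ 0.50409166 -0.05584419  0.09      ]
0.095 [ 0.50703395 -0.0662613   0.095     ] [ 0.46997087 -0.06504715  0.087     ] [ 0.50333029 -0.07734377  0.095     ] [ 0.50391811 -0.05497386  0.095     ]
[[346.6, 141.0], [347.4, 124.9], [335.5, 137.6], [335.9, 121.5]]
[[340.4, 136.4], [340.6, 119.7], [330.0, 136.3], [330.0, 119.6]]
```

View pics/c17.png

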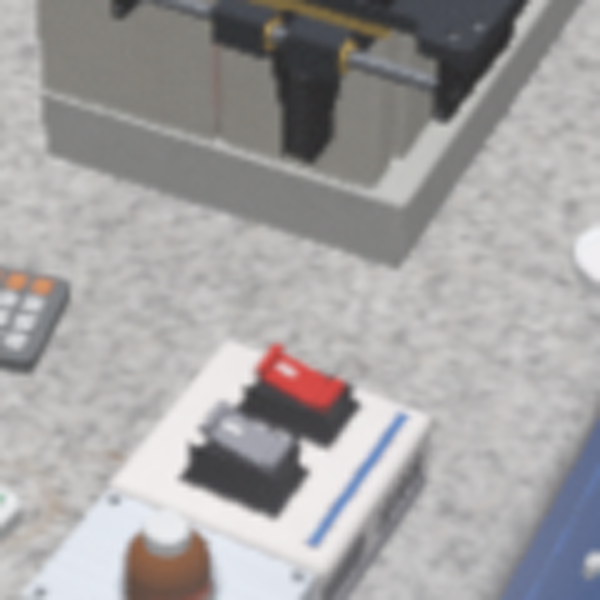

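View pics/c18.png

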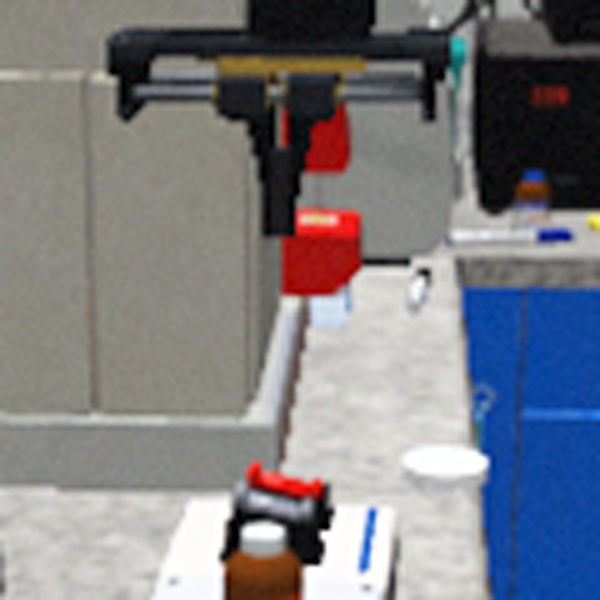

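The closed fingertip is about 19 mm wide in the pictures, centred on the TCP. The back rib is at about (0.507, -0.067) with its top at z ≈ 0.09. I'll go above it, slightly towards the back.

Call:
servo_tool:
  deltas:
    - {"x": 0.009, "y": 0.003, "z": -0.02, "twist": 0, "grip": 1}
    - {"x": 0.009, "y": 0.003, "z": -0.03, "twist": 0, "grip": 1}
    - {"x": 0, "y": 0, "z": -0.03, "twist": 0, "grip": 1}
    - {"x": 0, "y": 0, "z": -0.025, "twist": 0, "grip": 1}
    - {"x": 0, "y": 0, "z": -0.015, "twist": 0, "grip": 1}
    - {"x": 0, "y": 0, "z": 0, "twist": 0, "grip": 1}
    - {"x": 0, "y": 0, "z": 0, "twist": 0, "grip": 1}

```text
time_s: 12.85
ee_pos: [0.5104, -0.0683, 0.1275]
tcp_rot: [[0.037, 0.999, 0.002], [0.999, -0.037, -0.001], [-0.001, 0.002, -1.0]]
ft_force: [-0.2, -0.8, 0.5]
gripper_width: 0.0007
```

```bash
python3 - <<'E'
from h import *
save('wrist','w8');save('scene','s8');save('side','d8')
s=ctrl.observe();print(s['time_s'],s['ee_pos'],s['ft_force'],s['gripper_width'])
crop('w8',230,100,410,270,4,'c19')
a=cv2.imread('pics/s8.png')[140:220,300:380];a=cv2.resize(a,(400,400),interpolation=2)
b=cv2.imread('pics/d8.png')[140:220,300:380];b=cv2.resize(b,(400,400),interpolation=2)
cv2.imwrite('pics/c20.png',np.hstack([a,b]))
E
```

```text
13.0 [ 0.51041202 -0.06850421  0.12770248] [0.77079687 0.1317008  0.79762031] 0.0007032010609412134
```

View pics/c19.png

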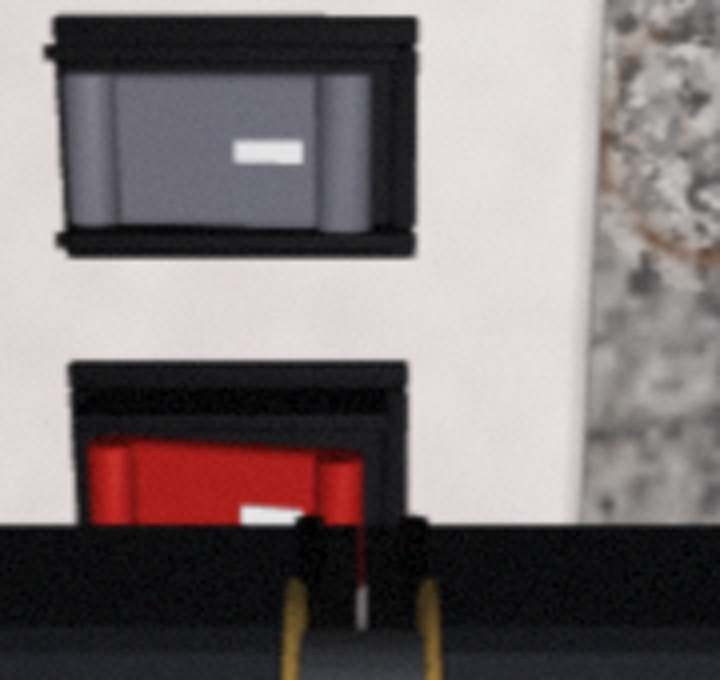

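View pics/c20.png

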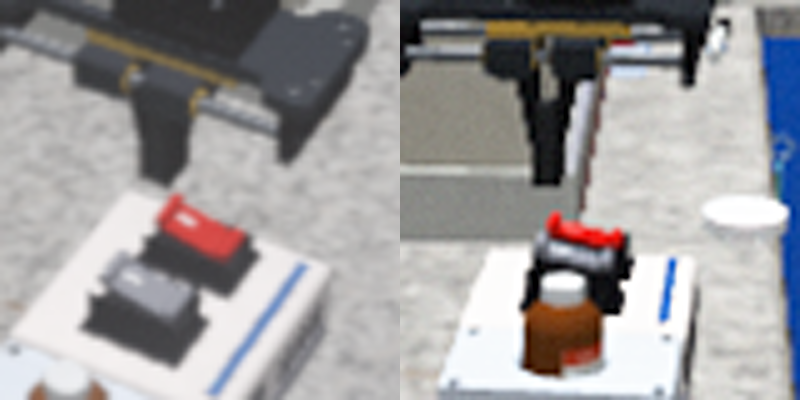

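```bash
python3 - <<'E'
from h import *
W=lc('w8');V=lc('w7');w=lambda x,y:(260+x/6-.4,120+y/6-.4);v=lambda x,y:(230+x/4-.4,100+y/4-.4)
# back-rib: top-left corner of rib (y+ end): w7 centre (461,316), w8 (340,458)
print(tri((V,*w(461,316)),(W,*v(340,457))))
print(tri((V,*w(236,308)),(W,*v(112,440))))
for z in(.085,.09,.095):print(onz(W,*v(340,457),z))
# bezel y+ top edge base
print(tri((V,*w(515,242)),(W,*v(407,363))),tri((V,*w(187,242)),(W,*v(70,363))))
print('white mark',tri((V,*w(361,379)),(W,*v(240,512))))
print('grey bez',onz(W,*v(53,16),.06),onz(W,*v(416,256),.06))
E
```

```text
(array([ 0.50740431, -0.05613931,  0.08955691]), [array([-0.14139836, -0.0696122 ]), array([0.22350899, 0.11010811])])
(array([ 0.4698781 , -0.05521984,  0.0788345 ]), [array([-0.08800476, -0.09079658]), array([0.1396812 , 0.13804558])])
[ 0.50714607 -0.05749767  0.085     ]
[ 0.50728026 -0.05592285  0.09      ]
[ 0.50741444 -0.05434802  0.095     ]
(array([ 0.51895513, -0.04856966,  0.05927015]), [array([0.079689  , 0.03312722]), array([-0.12018029, -0.05026428])]) (array([ 0.46074239, -0.04550794,  0.06416198]), [array([-0.15633361, -0.21517324]), array([0.24712636, 0.32127669])])
white mark (array([ 0.49046591, -0.06768627,  0.08126961]), [array([-0.23472701, -0.15119079]), array([0.36532474, 0.23197471])])
grey bez [0.46247161 0.01226786 0.06      ] [ 0.52108733 -0.02952976  0.06      ]
```

Rib: x = 0.507, y centre about -0.067, top z ≈ 0.0895, so contact is expected at TCP z ≈ 0.1035. I'll approach in fine steps.

Call:
servo_tool:
  deltas:
    - {"x": -0.001, "y": 0.001, "z": -0.006, "twist": 0, "grip": 1}
    - {"x": 0, "y": 0, "z": -0.005, "twist": 0, "grip": 1}
    - {"x": 0, "y": 0, "z": -0.004, "twist": 0, "grip": 1}
    - {"x": 0, "y": 0, "z": -0.003, "twist": 0, "grip": 1}
    - {"x": 0, "y": 0, "z": -0.001, "twist": 0, "grip": 1}
    - {"x": 0, "y": 0, "z": 0, "twist": 0, "grip": 1}

```text
time_s: 13.75
ee_pos: [0.5088, -0.0673, 0.1077]
tcp_rot: [[0.037, 0.999, -0.0], [0.999, -0.037, 0.0], [0.0, -0.0, -1.0]]
ft_force: [-0.2, 0.0, 0.3]
gripper_width: 0.0008
```

Call:
servo_tool:
  deltas:
    - {"x": 0, "y": 0, "z": -0.001, "twist": 0, "grip": 1}
    - {"x": 0, "y": 0, "z": -0.001, "twist": 0, "grip": 1}
    - {"x": 0, "y": 0, "z": -0.001, "twist": 0, "grip": 1}
    - {"x": 0, "y": 0, "z": 0, "twist": 0, "grip": 1}

```text
time_s: 14.25
ee_pos: [0.5093, -0.0674, 0.1053]
tcp_rot: [[0.037, 0.999, 0.001], [0.999, -0.037, -0.0], [-0.0, 0.001, -1.0]]
ft_force: [-0.6, 0.6, 5.2]
gripper_width: 0.0005
```

Call:
servo_tool:
  deltas:
    - {"x": 0, "y": 0, "z": -0.001, "twist": 0, "grip": 1}
    - {"x": 0, "y": 0, "z": -0.001, "twist": 0, "grip": 1}
    - {"x": 0, "y": 0, "z": 0, "twist": 0, "grip": 1}

```text
time_s: 14.62
ee_pos: [0.5091, -0.0675, 0.1028]
tcp_rot: [[0.037, 0.999, 0.001], [0.999, -0.037, -0.0], [-0.0, 0.001, -1.0]]
ft_force: [0.8, -0.6, 0.8]
gripper_width: 0.0009
```

Call:
servo_tool:
  deltas:
    - {"x": 0, "y": 0, "z": -0.001, "twist": 0, "grip": 1}
    - {"x": 0, "y": 0, "z": -0.001, "twist": 0, "grip": 1}
    - {"x": 0, "y": 0, "z": 0, "twist": 0, "grip": 1}

```text
time_s: 15.0
ee_pos: [0.5081, -0.0671, 0.1003]
tcp_rot: [[0.037, 0.999, -0.002], [0.999, -0.037, 0.0], [0.0, -0.002, -1.0]]
ft_force: [0.0, 0.3, 0.0]
gripper_width: 0.0003
```

Call:
servo_tool:
  deltas:
    - {"x": 0, "y": 0, "z": -0.001, "twist": 0, "grip": 1}
    - {"x": 0, "y": 0, "z": -0.001, "twist": 0, "grip": 1}
    - {"x": 0, "y": 0, "z": 0, "twist": 0, "grip": 1}

```text
time_s: 15.38
ee_pos: [0.5087, -0.0673, 0.0986]
tcp_rot: [[0.037, 0.999, -0.0], [0.999, -0.037, 0.0], [0.0, -0.0, -1.0]]
ft_force: [-0.2, -1.0, -0.1]
gripper_width: 0.0003
```

Force dropped to zero, so the rocker appears to have snapped over. I'll approach its stop in half-millimetre steps.

Call:
servo_tool:
  deltas:
    - {"x": 0, "y": 0, "z": -0.0005, "twist": 0, "grip": 1}
    - {"x": 0, "y": 0, "z": 0, "twist": 0, "grip": 1}

```text
time_s: 15.62
ee_pos: [0.5088, -0.0673, 0.0983]
tcp_rot: [[0.037, 0.999, 0.0], [0.999, -0.037, -0.0], [-0.0, 0.0, -1.0]]
ft_force: [0.6, 0.2, 0.8]
gripper_width: 0.0006
```

Call:
servo_tool:
  deltas:
    - {"x": 0, "y": 0, "z": -0.0005, "twist": 0, "grip": 1}
    - {"x": 0, "y": 0, "z": 0, "twist": 0, "grip": 1}

```text
time_s: 15.88
ee_pos: [0.5088, -0.0673, 0.0979]
tcp_rot: [[0.037, 0.999, 0.0], [0.999, -0.037, -0.0], [-0.0, 0.0, -1.0]]
ft_force: [0.5, -0.2, 2.8]
gripper_width: 0.0004
```

Call:
servo_tool:
  deltas:
    - {"x": 0, "y": 0, "z": -0.0005, "twist": 0, "grip": 1}
    - {"x": 0, "y": 0, "z": 0, "twist": 0, "grip": 1}

```text
time_s: 16.12
ee_pos: [0.5089, -0.0673, 0.0975]
tcp_rot: [[0.037, 0.999, 0.0], [0.999, -0.037, -0.0], [-0.0, 0.0, -1.0]]
ft_force: [-1.2, -0.4, 4.9]
gripper_width: 0.0004
```

Call:
servo_tool:
  deltas:
    - {"x": 0, "y": 0, "z": -0.0005, "twist": 0, "grip": 1}
    - {"x": 0, "y": 0, "z": -0.0004, "twist": 0, "grip": 1}
    - {"x": 0, "y": 0, "z": 0, "twist": 0, "grip": 1}

```text
time_s: 16.5
ee_pos: [0.5089, -0.0673, 0.0969]
tcp_rot: [[0.037, 0.999, 0.0], [0.999, -0.037, -0.0], [-0.0, 0.0, -1.0]]
ft_force: [-0.2, 0.4, 8.1]
gripper_width: 0.0003
```

Call:
servo_tool:
  deltas:
    - {"x": 0, "y": 0, "z": 0, "twist": 0, "grip": 1}
    - {"x": 0, "y": 0, "z": 0, "twist": 0, "grip": 1}

```text
time_s: 16.75
ee_pos: [0.5089, -0.0673, 0.0969]
tcp_rot: [[0.037, 0.999, 0.001], [0.999, -0.037, -0.0], [-0.0, 0.001, -1.0]]
ft_force: [-1.4, 0.5, 7.7]
gripper_width: 0.0007
```

Call:
servo_tool:
  deltas:
    - {"x": 0, "y": 0, "z": -0.0005, "twist": 0, "grip": 1}
    - {"x": 0, "y": 0, "z": 0, "twist": 0, "grip": 1}
    - {"x": 0, "y": 0, "z": 0, "twist": 0, "grip": 1}
    - {"x": 0, "y": 0, "z": 0, "twist": 0, "grip": 1}

```text
time_s: 17.25
ee_pos: [0.5089, -0.0674, 0.0966]
tcp_rot: [[0.037, 0.999, 0.001], [0.999, -0.037, -0.0], [-0.0, 0.001, -1.0]]
ft_force: [-0.9, 0.4, 9.2]
gripper_width: 0.0007
```

Call:
servo_tool:
  deltas:
    - {"x": 0, "y": 0, "z": 0, "twist": 0, "grip": 1}
    - {"x": 0, "y": 0, "z": 0, "twist": 0, "grip": 1}
    - {"x": 0, "y": 0, "z": 0, "twist": 0, "grip": 1}
    - {"x": 0, "y": 0, "z": 0, "twist": 0, "grip": 1}
    - {"x": 0, "y": 0, "z": 0, "twist": 0, "grip": 1}
    - {"x": 0, "y": 0, "z": 0, "twist": 0, "grip": 1}

```text
time_s: 18.0
ee_pos: [0.5089, -0.0673, 0.0966]
tcp_rot: [[0.037, 0.999, 0.001], [0.999, -0.037, -0.0], [-0.0, 0.001, -1.0]]
ft_force: [-1.2, 0.9, 8.1]
gripper_width: 0.0005
```

```bash
python3 - <<'E'
from h import *
save('scene','s9');save('side','d9')
s=ctrl.observe();print(s['time_s'],s['ee_pos'],s['ft_force'])
a=cv2.imread('pics/s9.png')[140:220,300:380];a=cv2.resize(a,(400,400),interpolation=2)
b=cv2.imread('pics/d9.png')[140:220,300:380];b=cv2.resize(b,(400,400),interpolation=2)
cv2.imwrite('pics/c21.png',np.hstack([a,b]))
E
```

```text
18.1 [ 0.50892207 -0.06733342  0.0966144 ] [-2.03603122  1.31281946  9.26619431]
```

View pics/c21.png

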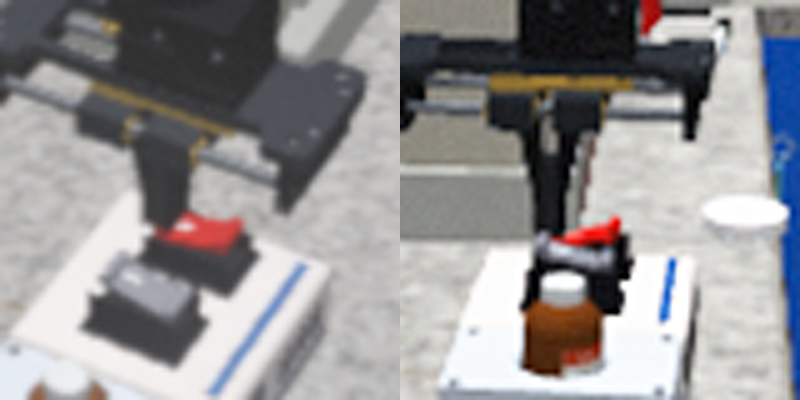

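The red rocker is tipped (front end raised) and has been held at about 9 N for over a second, with the grey one unchanged. I'll retract slowly at first.

Call:
servo_tool:
  deltas:
    - {"x": 0, "y": 0, "z": 0.002, "twist": 0, "grip": 1}
    - {"x": 0, "y": 0, "z": 0.01, "twist": 0, "grip": 1}
    - {"x": 0, "y": 0, "z": 0.03, "twist": 0, "grip": 1}
    - {"x": 0, "y": 0, "z": 0.04, "twist": 0, "grip": 1}
    - {"x": 0, "y": 0, "z": 0.04, "twist": 0, "grip": 1}
    - {"x": 0, "y": 0, "z": 0.03, "twist": 0, "grip": 1}
    - {"x": 0, "y": 0, "z": 0, "twist": 0, "grip": 1}
    - {"x": 0, "y": 0, "z": 0, "twist": 0, "grip": 1}

```text
time_s: 19.1
ee_pos: [0.508, -0.067, 0.2472]
tcp_rot: [[0.037, 0.999, -0.001], [0.999, -0.037, 0.001], [0.0, -0.002, -1.0]]
ft_force: [0.3, 0.1, -0.0]
gripper_width: 0.0003
```

```bash
python3 - <<'E'
from h import *
save('scene','s10');save('side','d10');save('wrist','w10')
s=ctrl.observe();print(s['time_s'],s['ee_pos'],s['ft_force'])
a=cv2.resize(cv2.imread('pics/s10.png')[150:310,210:370],(400,400),interpolation=2)
b=cv2.resize(cv2.imread('pics/d10.png')[160:260,270:370],(400,400),interpolation=2)
cv2.imwrite('pics/c22.png',np.hstack([a,b]))
E
```

```text
19.25 [ 0.50785555 -0.06701266  0.24644968] [-0.43121982  0.35995833  0.1698644 ]
```

View pics/c22.png

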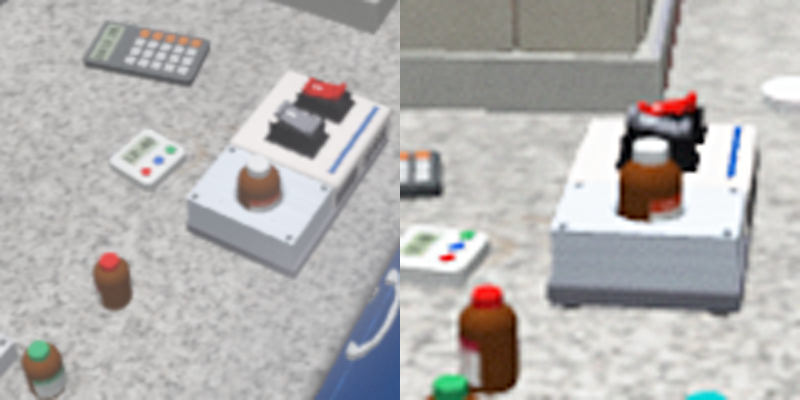

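View pics/w10.png

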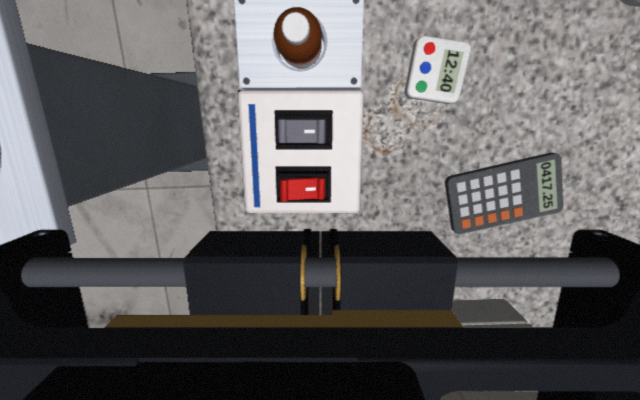

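The red rocker stays on with its front end raised, the grey one is off, the bottle stands in the well and the arm is clear. I'll hand in.

```bash
python3 -c "
from station import ctrl
print(ctrl.job_done())"
```

```text
the job is handed in; nothing more can be done
None
```

The white-capped bottle stands fully home in the well, released, and the red rocker is on. I handed the job in at about 19 s of the 58 s allowed; no verdict was reported.

- **Bottle:** I lowered it until it touched the bottom at about 5 to 8 N. By the TCP height its underside was then about 28 mm above the worktop, which is the well floor. It then stood upright in all views.
- **Red rocker:** I pushed its back rib with the closed fingertips. The force peaked at about 5 N in the readings, then fell to zero as it snapped over. I held it on its stop at 8 to 9 N for about 1.5 s, a little under the 10 N aimed for.
- **Last check:** After retracting, the side camera shows the red rocker on, the grey one still off and the arm clear. The two control bottles look unmoved by eye; the dish was only partly in that picture and I did not measure any of them.
- **Disagreement:** The cameras differed by 1 to 3 mm on the bottle and well positions. I relied on the wrist view for the insertion, and the bottle met no side force on the way down.

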